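# Clamp a board blank in the sanding jig

### The arm

A 6-joint arm with a two-finger parallel gripper is mounted at the origin on the work surface. World frame = base frame: x ahead of the robot, y to its left, z up, the work surface at z = 0. Lengths are in mm, angles in rad, forces in N, time in s.
With the tool pointing down it reaches from about 250 to 850 mm from the base axis. Payload 12.5 kg.
Tool frame: the origin (TCP) lies between the finger pads; the fingertips stand ahead of it and the grasp point (between the pads) lies 6 mm ahead of it (ctrl.finger_overhang is the y of the fingertips in the tool frame, in mm); y points along the fingers, x is the direction in which the jaws open and shut, and the axes are right-handed (so a half turn about y gives the same grasp; the last joint's range is limited). The gripper opens to 93 mm and grips with 3 to 60 N. Pads are 15 mm wide; open, the fingers measure 128 mm over their backs; the gripper's body (75 mm by 188 mm) begins 65 mm behind the grasp point.
Start: joints at [-1.371, 0.351, 1.652, -0, 1.139, -0.085], TCP at [154.551, -527.824, 243.633] pointing down, gripper open.
Joint ranges: [-2.75, 2.75], [-0.79, 2.1], [0.01, 2.65], [-1.57, 4.71], [0.07, 3.14], [-2.87, 2.87]. Speed limits (rad/s): [2.22, 2.22, 2.79, 3.14, 3.14, 3.14].

### API

Orientations are given as a unit quaternion [w, x, y, z].
In Python, from station import ctrl, hand, viewer, models gives the robot as it stands. Calls block until the motion is done:
- ctrl.reach(position, orientation): joint-space move of the TCP to a pose.
- ctrl.line_to(position, rot=None, speed=150): straight line of the TCP; rot=None keeps the orientation; speed is the mean speed in mm/s.
- ctrl.move_j(angles): joint-space move.
- hand.ungrasp() and hand.close_gripper(): open the fingers fully, or close them until they stop; the grip force is fixed at half the most.
- ctrl.dwell(seconds).
- ctrl.solve_ik(position, orientation): joint angles nearest the present ones, or None.
- viewer.camera(name): name is "scene" or "top" or "wrist"; returns the picture (480x640x3 uint8, red, green, blue); there is no depth.
- viewer.get_calibration(name): a dict with "fx", "fy", "cx", "cy" (pixels), "cam_to_world" (4x4, takes a point from camera to world coordinates); the wrist camera has in their place "T_tool_cam" (4x4, takes a point from camera to tool coordinates, whose origin is the TCP and whose axes are the tool frame's). Camera axes: x right, y up, looking along -z (the intrinsics and any distortion apply to the point x, -y, -z); pixel columns grow to the right and rows downward; lengths in mm; the calibration is good to about 2 mm. A picture is of the moment at which its call begins: read the wrist's pose just before it. get_calibration takes no time and is no camera call.
A pose or a line that the arm cannot do raises ctrl.Unreachable and nothing moves.
- ctrl.hand_in(): hands the job in, once; it reports no verdict.
Trained networks look in the newest picture that a camera, given by its name, has taken for a name from the list of things; names that differ only in an ending like _2 or _b are one class to them, and where a whole thing is asked for, a point or a joint stands for the part that bears it (a point fixed in the world has none). Each returns a list of dicts, best first, with "conf" (0 to 1); they miss things now and then, are a little off and sometimes report something else, mostly with a low value. They report only what shows in the picture. A call takes as long as a camera call. They do not tell look-alikes from the thing itself.
- models.cut_out(camera, thing): "mask" (480x640 bool, what is visible of it) and "box" ([left, top, right, bottom] in pixels, round what is visible of it).
Readings, each from a call of its own:
- ctrl.current_time_s(): time.
- ctrl.current_joint_positions(): joint angles.
- ctrl.current_dq(): joint speeds.
- ctrl.current_effort(): joint torques, N m.
- ctrl.current_position(): TCP position.
- ctrl.current_orientation(): TCP orientation.
- ctrl.current_ft_force(): force on the tool from outside, world axes, zero at the start.
- ctrl.current_torque(): the same for the moment, N m.
- ctrl.current_width(): opening from 0.0 (shut) to 1.0 (fully open).
Only numpy, scipy, OpenCV 4.12 (cv2) and the standard library are available. Lean on these libraries where they do the work, as an engineer would, in place of code of your own. Each camera call takes 0.05 s, during which the arm holds its last target.

### The job

Nothing is to be gripped or picked up in this job: with the fingertips, push the loose board blank sideways across the sanding jig until its long edge lies flush along the jig's fence. Then push the clamp's upright lever over, past its dead point, until it snaps into lock and its rubber tip holds the board tight against the end stop. Leave the lever locked and the other things on the table where they are.

Things in the scene. Friction and masses are not known exactly. Their poses are not given: they have to be found in the camera images.
- jig: Sanding jig fixed to the table; place and yaw vary. Plywood base plate 155 (x, +-77.5) x 365 mm (y -200 to +165), 15 mm thick; origin on its underside. Its +x points away from the robot, its y along the board. Wooden fence on its +x side, wooden end stop at its +y end, steel push clamp at its -y end on the line x = +17.5 mm (side plates 28 mm over all, y -180 to -130 mm, top 60 mm above the table).
- fence_face (a point): Point on the fence's inner face (faces the jig's -x), at jig x = +52.5, y = +60 mm, at the plate's top, 15 mm above the table. The fence is 26 mm high above the plate, 22 mm thick, 300 mm long along y. Axes as the jig's.
- stop_face (a point): Point on the end stop's face (faces the jig's -y), at jig x = +17.5, y = +135 mm, at the plate's top, 15 mm above the table. The stop is 30 mm high above the plate and 110 mm long along x. Axes as the jig's.
- clamp_tip: Black rubber tip of the clamp's plunger, 20 mm across; origin at the centre of its front face, which points to the jig's +y, 29 mm above the table. At about jig y = -42 mm with the lever open; throwing the lever drives the plunger 34 mm to +y, where it pushes the board onto the end stop. The tip is sprung: gives up to 16 mm, about 0.9 N/mm.
- board: Loose walnut board blank 70 (x) x 150 (y) x 22 mm, about 160 g, on the jig's plate, its top 37 mm above the table. Origin under its centre. Starts 17 to 46 mm from the fence, 5 to 10 mm from the end stop, up to 0.1 rad askew. Flush on the fence its origin is at jig x = +17.5 mm; against fence and stop at x = +17.5, y = +60 mm. Slides with about 1 to 3 N.
- clamp_lever (a joint): Lever angle v, 0 (open) to 1.60 rad (locked). It leans v - 0.61 rad from upright towards the jig's +y: back at 0, forward over the plunger at 1.60. Starts at 0 to 0.2. Spring and friction resist with up to 0.5 N m until the dead point at 1.25; past about 1.35 it snaps to 1.60 by itself and stays. Let go earlier, it stays or falls back. Push its grip from the -y side, over and down.
- lever_pin (a point): Centre of the lever's pivot pin, at jig x = +17.5, y = -155 mm, 50 mm above the table. The lever turns about the jig's x through this point.
- lever_grip (a point): Point on the axis of the lever's round black rubber grip, 85 mm from the pin; moves with the lever. The grip is 20 mm in diameter and reaches from 35 to 120 mm (its end) from the pin.
- offcut: Loose walnut offcut 30 x 45 x 22 mm on the jig's base plate beside the clamp; leave alone. Origin under its centre.
- sanding_block: Loose cork sanding block 60 x 105 x 30 mm on the table beyond the fence; leave alone. Origin under its centre.
- glue_jar: White plastic jar, 52 mm diameter, 70 mm high, on the table beyond the fence; leave alone. Origin under its centre.
- tin: Closed metal tin, 74 mm diameter, 85 mm high, on the table behind the clamp (jig's -y side); leave alone. Origin under its centre.
- brush: Flat paint brush lying on the table on the robot's left; leave alone.
- screwdriver: Screwdriver lying on the table on the robot's right; leave alone.
- tape_roll: Roll of tape, 100 mm diameter, 36 mm high, on the table on the robot's left; leave alone.
There are look-alikes about, which are no part of the job. What is shaped like the board but purple or red is not meant.

How it is judged:
By the outcome, as a careful person would: the job done as asked, in the order asked, and still so for the second after the job is handed in, with the robot touching nothing.
It also fails if it takes over 48 s, if anything falls off the work surface, if the arm or the gripper's body presses on something with over 40 N, if the wrist force passes 120 N, or if a joint passes its speed limit or range.

## Working session

There is one attempt and no reset: what is moved stays moved. The work goes in short steps, each a Python script; the robot and the scene stay as the last script left them, time stands still between calls to the robot, and variables do not carry over. Pictures are saved under pics/ and viewed, and the job is handed in when it is done.

```bash
ls; mkdir -p pics; python3 - <<'E'
from station import ctrl,hand,viewer,models
import cv2,numpy as np
for n in("scene","top"):
    im=viewer.camera(n);cv2.imwrite(f"pics/{n}0.png",im[:,:,::-1]);c=viewer.get_calibration(n);print(n,{k:(np.round(v,3).tolist() if not isinstance(v,str) else v) for k,v in c.items()})
print(ctrl.current_time_s(),ctrl.finger_overhang,ctrl.current_orientation())
E
```

```text
pics
scene {'fx': 586.385, 'fy': 586.385, 'cx': 312.772, 'cy': 231.792, 'cam_to_world': [[-0.869, -0.415, 0.268, 916.824], [0.495, -0.731, 0.471, 712.976], [0.0, 0.542, 0.84, 1340.769], [0.0, 0.0, 0.0, 1.0]]}
top {'fx': 620.814, 'fy': 620.814, 'cx': 319.585, 'cy': 245.307, 'cam_to_world': [[-0.091, 0.974, -0.209, 203.856], [-0.996, -0.09, 0.016, 24.084], [-0.003, 0.209, 0.978, 1560.434], [0.0, 0.0, 0.0, 1.0]]}
0.1 25.0 [ 0.56614686 -0.56565846  0.4242453  -0.42370292]
```

View pics/scene0.png

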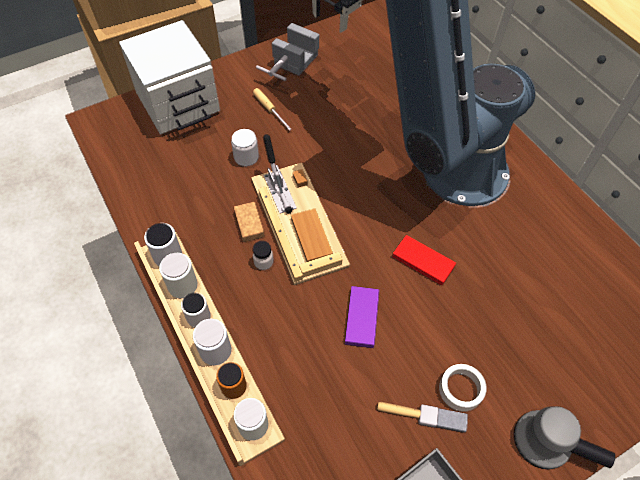

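View pics/top0.png

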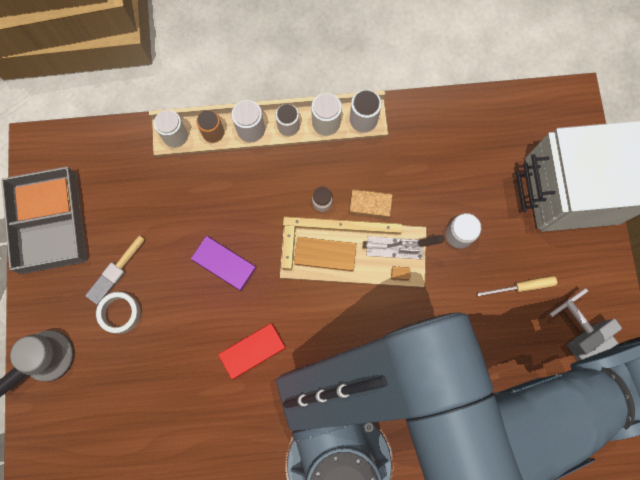

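```bash
cat > h.py <<'E'
from station import ctrl,hand,viewer,models
import cv2,numpy as np
from scipy.spatial.transform import Rotation as R
def T_tool():
    q=ctrl.current_orientation();T=np.eye(4);T[:3,:3]=R.from_quat([q[1],q[2],q[3],q[0]]).as_matrix();T[:3,3]=ctrl.current_position();return T
def cam(n,T=None):
    c=viewer.get_calibration(n)
    return c,(c["cam_to_world"] if n!="wrist" else T@np.array(c["T_tool_cam"]))
def pix2z(c,M,uv,z):
    M=np.array(M);d=M[:3,:3]@np.array([(uv[0]-c["cx"])/c["fx"],-(uv[1]-c["cy"])/c["fy"],-1]);o=M[:3,3]
    return o+d*(z-o[2])/d[2]
def proj(c,M,P):
    p=np.linalg.inv(M)@np.append(P,1);return np.array([c["cx"]+c["fx"]*p[0]/-p[2],c["cy"]-c["fy"]*p[1]/-p[2]])
def quat(m):
    q=R.from_matrix(m).as_quat();return [q[3],q[0],q[1],q[2]]
E
python3 - <<'E'
from h import *
c,M=cam("top")
print({k:v for k,v in viewer.get_calibration("wrist").items()})
for n,uv,z in [("plate near +y",(280,278),15),("near -y",(425,286),15),("far -y",(427,227),15),("far+y",(284,218),45),("board",(325,253),37),("tin",(463,230),85),("jar",(322,195),70)]:
    print(n,pix2z(c,M,uv,z).round(0))
im=viewer.camera("top");cv2.imwrite("pics/topc.png",cv2.resize(im[170:310,260:500],None,fx=3.3,fy=3.3,interpolation=cv2.INTER_CUBIC)[:,:,::-1])
E
```

```text
{'fx': 344.75526968761557, 'fy': 344.75526968761557, 'cx': 318.2965858716889, 'cy': 238.76175228624922, 'T_tool_cam': array([[ 9.99999774e-01, -5.42718647e-04, -3.96400889e-04,
        -6.49873774e-01],
       [-2.21290864e-04,  2.91036059e-01, -9.56712059e-01,
        -1.40516420e+02],
       [ 6.34592426e-04,  9.56711930e-01,  2.91035873e-01,
         8.21269462e+01],
       [ 0.00000000e+00,  0.00000000e+00,  0.00000000e+00,
         1.00000000e+00]])}
plate near +y [459. 106.  15.]
near -y [ 405. -255.   15.]
far -y [ 556. -279.   15.]
far+y [606.  82.  45.]
board [508. -12.  37.]
tin [ 524. -352.   85.]
jar [649. -18.  70.]
```

View pics/topc.png

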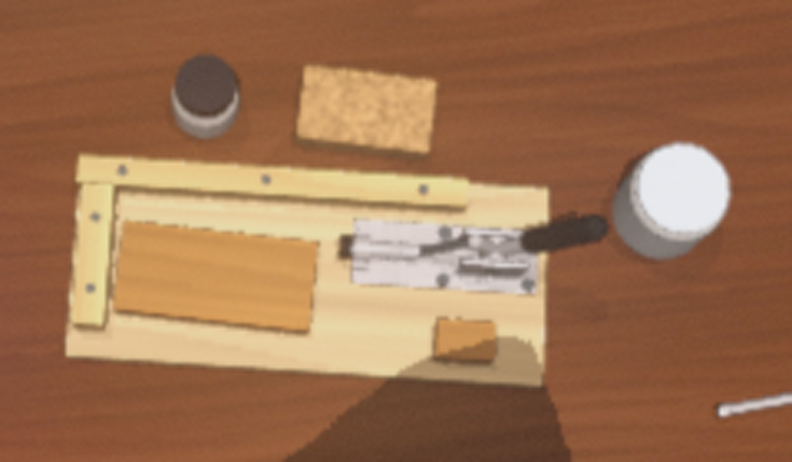

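```bash
cat >> h.py <<'E'
def jigR(yaw): return R.from_euler("z",yaw).as_matrix()
def down(yaw,xax):  # tool y = -Z, tool x = xax in jig frame
    y=np.array([0,0,-1.]);x=np.array(xax,float);m=np.c_[x,y,np.cross(x,y)]
    return quat(jigR(yaw)@m)
E
python3 - <<'E'
from h import *
print(T_tool()[:3,:3].round(2))
for ax in ([0,1,0],[0,-1,0],[1,0,0],[-1,0,0]):
    print(ax,[None if j is None else np.round(j,2) for j in (ctrl.solve_ik(p,down(-.149,ax)) for p in ([500,-50,300],[440,10,50],[500,-300,120]))])
E
```

```text
[[ 0.28 -0.    0.96]
 [-0.96  0.    0.28]
 [-0.   -1.    0.  ]]
[0, 1, 0] [array([-0.19,  0.21,  1.7 , -0.  ,  1.23, -1.61]), array([-0.08,  0.49,  2.07, -0.  ,  0.59, -1.5 ]), array([-0.62,  0.56,  1.67, -0.  ,  0.92, -2.04])]
[0, -1, 0] [array([-0.19,  0.21,  1.7 , -0.  ,  1.23,  1.53]), array([-0.08,  0.49,  2.07, -0.  ,  0.59,  1.64]), array([-0.62,  0.56,  1.67, -0.  ,  0.92,  1.1 ])]
[1, 0, 0] [array([-0.19,  0.21,  1.7 , -0.  ,  1.23, -0.04]), array([-0.08,  0.49,  2.07, -0.  ,  0.59,  0.07]), array([-0.62,  0.56,  1.67, -0.  ,  0.92, -0.47])]
[-1, 0, 0] [None, None, array([-0.62,  0.56,  1.67, -0.  ,  0.92,  2.67])]
```

```bash
python3 - <<'E'
from h import *
ctrl.reach([470,-60,300],down(-.149,[0,-1,0]))
T=T_tool();np.save("Tw1.npy",T)
im=viewer.camera("wrist");cv2.imwrite("pics/w1.png",im[:,:,::-1])
for t in("board","jig","clamp_tip","lever_grip","tin","offcut"):
    r=models.cut_out("wrist",t);print(t,[(round(a["conf"],2),np.round(a["box"]).tolist()) for a in r[:3]])
    if r:np.save(f"m_{t}.npy",r[0]["mask"])
print(ctrl.current_time_s())
E
```

```text
board [(0.76, [7.0, 152.0, 144.0, 254.0]), (0.69, [136.0, 336.0, 225.0, 349.0]), (0.61, [210.0, 145.0, 340.0, 210.0])]
jig [(0.84, [170.0, 95.0, 587.0, 231.0])]
clamp_tip [(0.48, [354.0, 147.0, 366.0, 159.0])]
lever_grip [(0.84, [410.0, 147.0, 589.0, 177.0])]
tin [(0.66, [534.0, 68.0, 640.0, 151.0])]
offcut [(0.8, [410.0, 198.0, 455.0, 225.0])]
2.5417
```

View pics/w1.png

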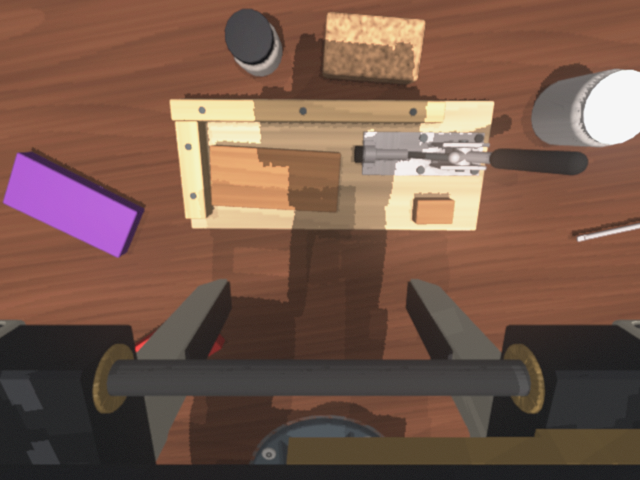

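Board candidates in the wrist picture: purple (72,203), red (180,342) and the walnut one on the jig plate (275,178). Only the last is walnut-coloured and lies in the jig, so it is the board. I confirm it and refine the corners in an enlarged crop.

```bash
python3 - <<'E'
import cv2
im=cv2.imread("pics/w1.png")
cv2.imwrite("pics/w1a.png",cv2.resize(im[90:240,160:360],None,fx=4,fy=4,interpolation=cv2.INTER_CUBIC))
cv2.imwrite("pics/w1b.png",cv2.resize(im[60:240,340:640],None,fx=2.6,fy=2.6,interpolation=cv2.INTER_CUBIC))
E
```

```text
(no output)
```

View pics/w1a.png

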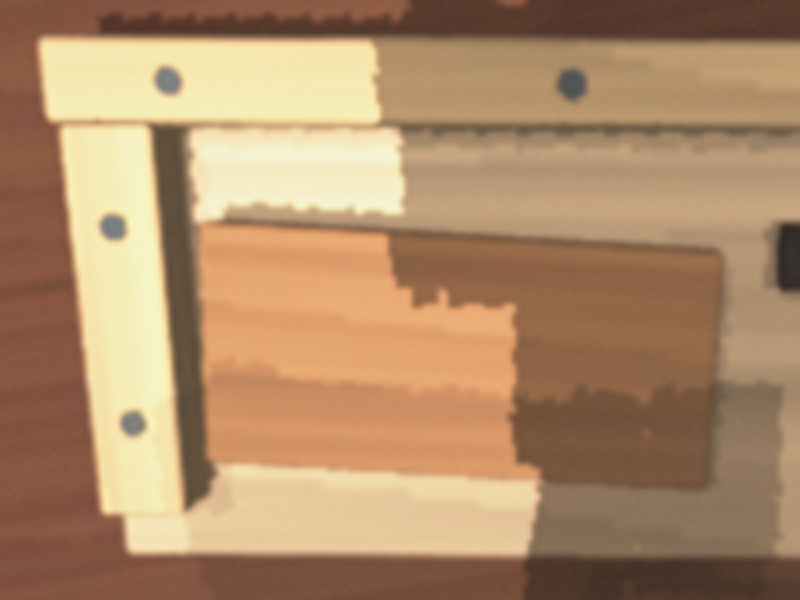

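View pics/w1b.png

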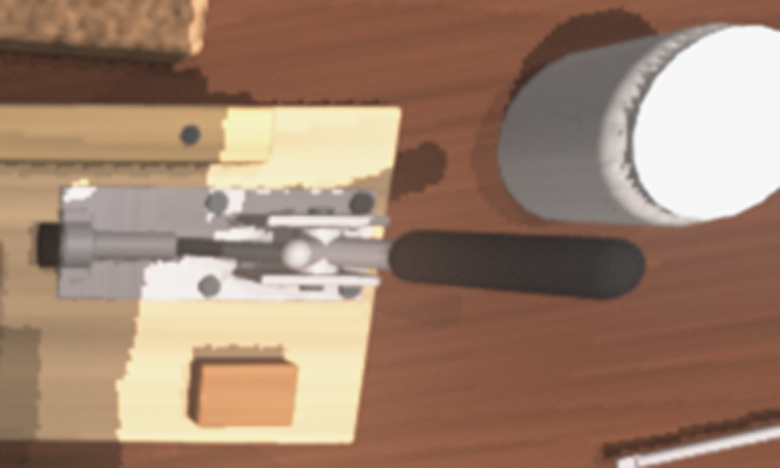

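```bash
cat > fit.py <<'E'
from h import *
from scipy.optimize import least_squares
T=np.load("Tw1.npy");c,M=cam("wrist",T)
J=[((-77.5,165,15),(191.75,228.25)),((-77.5,-200,15),(475.8,230)),((77.5,-200,15),(493.8,101.2)),((17.5,-42,29),(354.2,153.8))]
def W(p,P): return jigR(p[2])@np.array(P)+[p[0],p[1],0]
f=lambda p:np.concatenate([proj(c,M,W(p,P))-u for P,u in J])
s=least_squares(f,[500,-70,-.149]);jp=s.x;print("jig",jp.round(3),"res",s.fun.round(1))
B=[((35,75,37),(210,145.5)),((35,-75,37),(340.5,152.5)),((-35,-75,37),(337.5,212)),((-35,75,37),(211.75,205.75))]
g=lambda p:np.concatenate([proj(c,M,W(p,P))-u for P,u in B])
s=least_squares(g,[500,-10,-.149]);bp=s.x;print("board",bp.round(3),s.fun.round(1))
d=jigR(-jp[2])@np.array([bp[0]-jp[0],bp[1]-jp[1],0]);print("board in jig",d.round(1),"skew",round(bp[2]-jp[2],3))
for q in((74.5,165,41),(52.5,165,41),(52.5,135,45),(-57.5,135,45)):print(q,proj(c,M,W(jp,q)).round(1))
for v in(0,.1,.2):
    l=v-.61;a=np.array([0,np.sin(l),np.cos(l)]);pin=np.array([17.5,-155,50]);print(v,[proj(c,M,W(jp,pin+r*a)).round(1) for r in(35,120)])
t=pix2z(c,M,(340+735/2.6,60+122/2.6),85);print("tin",t.round(0),(jigR(-jp[2])@(t-[jp[0],jp[1],0])).round(0))
np.save("jp.npy",jp)
E
python3 fit.py
```

```text
jig [ 5.11575e+02 -6.73900e+01 -1.54000e-01] res [-1.6  0.7 -0.4  0.3  0.2 -0.8  1.6  0.2]
board [ 5.07966e+02 -1.45590e+01 -1.99000e-01] [-0.9 -0.2  1.1 -0.3 -0.   0.4 -0.2  0.4]
board in jig [-11.7  51.7   0. ] skew -0.045
(74.5, 165, 41) [167.   99.3]
(52.5, 165, 41) [169.5 120.8]
(52.5, 135, 45) [195.6 120.8]
(-57.5, 135, 45) [204.8 219.4]
0 [array([490.9, 157.4]), array([589.7, 163.2])]
0.1 [array([488.9, 157.5]), array([583.1, 163.8])]
0.2 [array([486.5, 157.6]), array([574.6, 164.3])]
tin [ 532. -366.   85.] [  66. -292.   85.]
```

```bash
cat >> h.py <<'E'
def W(P):
    p=np.load("jp.npy");return (jigR(p[2])@np.array(P,float)+[p[0],p[1],0])
def yaw(): return float(np.load("jp.npy")[2])
def fj(): return jigR(-yaw())@np.array(ctrl.current_ft_force())
E
python3 - <<'E'
from h import *
q=down(yaw(),[0,-1,0])
ctrl.reach(W([-72,50,110]),q)
ctrl.line_to(W([-72,50,47]),speed=120)
print(ctrl.current_time_s(),fj().round(1))
ctrl.line_to(W([-34,50,47]),speed=40)
print(fj().round(1))
x=-34
while x<-10:
    x+=1;ctrl.line_to(W([x,50,47]),speed=25)
    F=fj();print(x,F.round(1))
    if F[0]<-10:break
print(ctrl.current_time_s())
T=T_tool();np.save("Tw2.npy",T);im=viewer.camera("wrist");cv2.imwrite("pics/w2.png",im[:,:,::-1])
E
```

```text
4.025 [-0.6  0.5 -0.5]
[ 0.2 -0.2  0.1]
-33 [-0.5 -0.   0. ]
-32 [-0.6 -0.9  0. ]
-31 [-0.5  0.2 -0.8]
-30 [ 0.1 -0.2  0.3]
-29 [-0.6  0.8  0.8]
-28 [-0.1 -0.3 -0.7]
-27 [-1.4  0.7 -0.5]
-26 [-6.5  0.3  4.6]
-25 [-10.3   0.7   8.6]
7.375
```

View pics/w2.png

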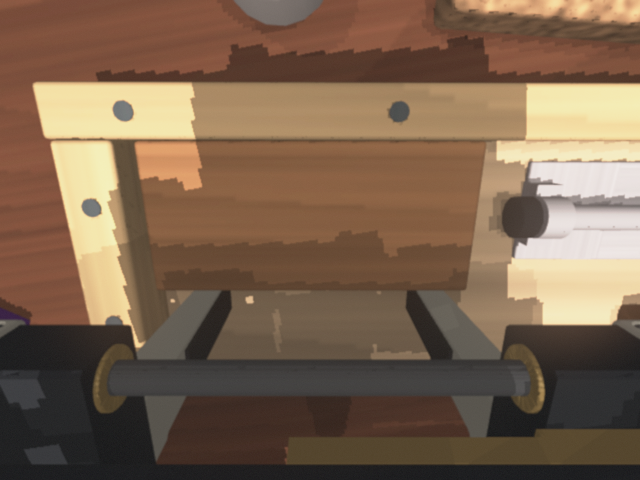

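The board is flush: its edge lies on the fence line (row ~140) at both ends, and the fingers stopped at x=-25 as computed. Now the lever.

```bash
cat > lever.py <<'E'
from h import *
def P(phi,off=0):
    if phi<=0: y=120*np.sin(phi)-10*np.cos(phi); z=85+40*phi/.6
    else: y=85*np.sin(phi)-10*np.cos(phi); z=85*np.cos(phi)+10*np.sin(phi)
    return W([17.5,-155+y-7.5+off,50+z+25])
E
python3 - <<'E'
from lever import *
ctrl.line_to(W([-45,50,47]),speed=80)
ctrl.line_to(W([-60,50,150]),speed=200)
hand.close_gripper()
q=down(yaw(),[1,0,0])
ctrl.reach(W([17.5,-245,260]),q)
p=P(-.6,-9);print(p.round(0),ctrl.current_time_s())
ctrl.line_to(p,speed=120)
print(fj().round(1),ctrl.current_width())
im=viewer.camera("scene");cv2.imwrite("pics/s3.png",cv2.resize(im[80:300,180:400],None,fx=2.7,fy=2.7,interpolation=cv2.INTER_CUBIC)[:,:,::-1])
print(ctrl.current_time_s())
E
```

```text
[ 491. -315.  120.] 11.7583
[-1.   0.2 -1. ] 0.005991331158322207
13.125
```

View pics/s3.png

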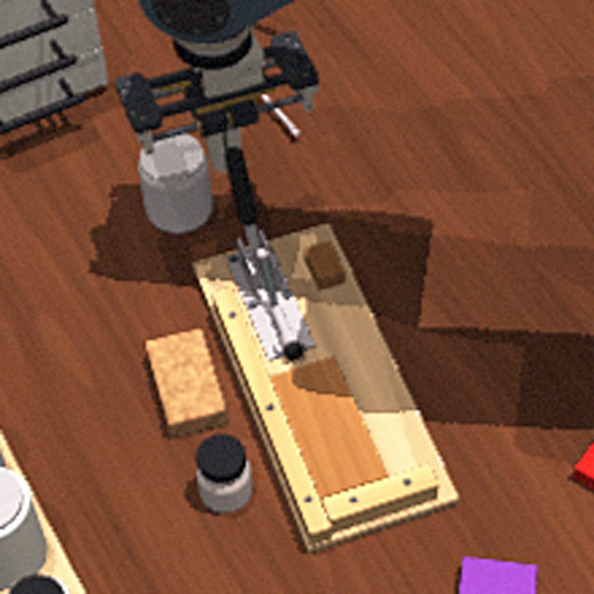

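The board lies along the fence with the closed fingers behind the grip, clear of the tin. I start pushing.

```bash
python3 - <<'E'
from lever import *
for phi in [-.45,-.3,-.15,0,.15,.3,.45,.55,.65,.75,.82]:
    ctrl.line_to(P(phi),speed=70)
    F=fj();print(phi,round(phi+.61,2),F.round(1))
    if np.linalg.norm(F)>35:print("stop");break
print(ctrl.current_time_s())
ctrl.dwell(.3);print(fj().round(1))
for n in("scene","wrist"):
    im=viewer.camera(n)
    if n=="scene":im=cv2.resize(im[80:300,180:400],None,fx=2.7,fy=2.7,interpolation=cv2.INTER_CUBIC)
    cv2.imwrite(f"pics/{n}4.png",im[:,:,::-1])
E
```

```text
-0.45 0.16 [0.6 0.1 0. ]
-0.3 0.31 [-0.8 -2.1  0.7]
-0.15 0.46 [-2.1 -2.6  1.6]
0 0.61 [-2.7 -3.5  2.8]
0.15 0.76 [-1.8 -3.1 -0.6]
0.3 0.91 [-0.9 -3.3 -1.4]
0.45 1.06 [-0.9 -6.9 -1.5]
0.55 1.16 [-0.5 -3.4  0.1]
0.65 1.26 [0.7 0.3 0. ]
0.75 1.36 [ 0.4 -0.2 -0. ]
0.82 1.43 [ 0.5 -0.4  1.3]
17.0167
[-0.  -0.4 -0. ]
```

View pics/scene4.png

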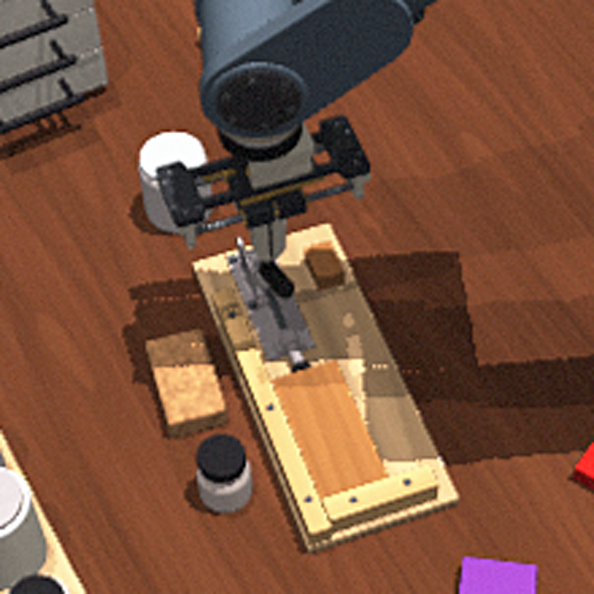

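View pics/wrist4.png

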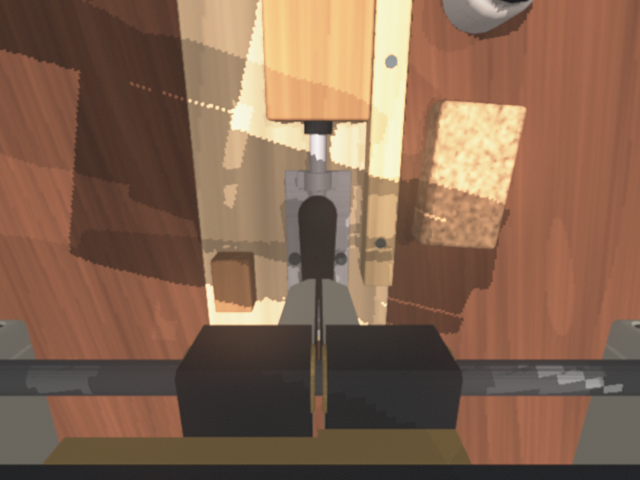

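Contact force vanished past v≈1.2; the lever lies forward and the tip (318,127) is on the board. I retreat and check.

```bash
python3 - <<'E'
from lever import *
p=ctrl.current_position()
d=jigR(yaw())@np.array([0,-20,40.])
ctrl.line_to(np.array(p)+d,speed=150)
ctrl.reach(W([-20,-40,330]),down(yaw(),[0,-1,0]))
T=T_tool();np.save("Tw5.npy",T);im=viewer.camera("wrist");cv2.imwrite("pics/w5.png",im[:,:,::-1]);
cv2.imwrite("pics/w5a.png",cv2.resize(im[60:260,150:550],None,fx=2,fy=2,interpolation=cv2.INTER_CUBIC)[:,:,::-1])
c,M=cam("wrist",T)
def j(*P):return proj(c,M,W(P)).round(1)
for v in(1.2,1.4,1.6):
    l=v-.61;a=np.array([0,np.sin(l),np.cos(l)]);pin=np.array([17.5,-155,50]);print(v,[j(*(pin+r*a)) for r in(35,110,120)])
print("board expect",[j(*P) for P in((52.5,135,37),(52.5,-15,37),(-17.5,-15,37),(-17.5,135,37))])
print("fence/stop ref",j(52.5,165,41),j(52.5,-100,41),j(-57.5,135,45),j(-77.5,-200,15))
im=viewer.camera("scene");cv2.imwrite("pics/s5.png",cv2.resize(im[110:290,200:380],None,fx=3.3,fy=3.3,interpolation=cv2.INTER_CUBIC)[:,:,::-1])
print(ctrl.current_time_s())
E
```

```text
1.2 [array([404.4, 175. ]), array([376. , 182.5]), array([371.4, 183.7])]
1.4 [array([398.7, 174.5]), array([356.6, 180.5]), array([350. , 181.5])]
1.6 [array([393.8, 174. ]), array([341.5, 178.4]), array([333.7, 179. ])]
board expect [array([174.4, 141.4]), array([298.5, 141.6]), array([299.3, 198.9]), array([181. , 198.7])]
fence/stop ref [148.  141.4] [369.3 141.8] [182.2 230.8] [434.9 239.3]
19.4833
```

View pics/w5a.png

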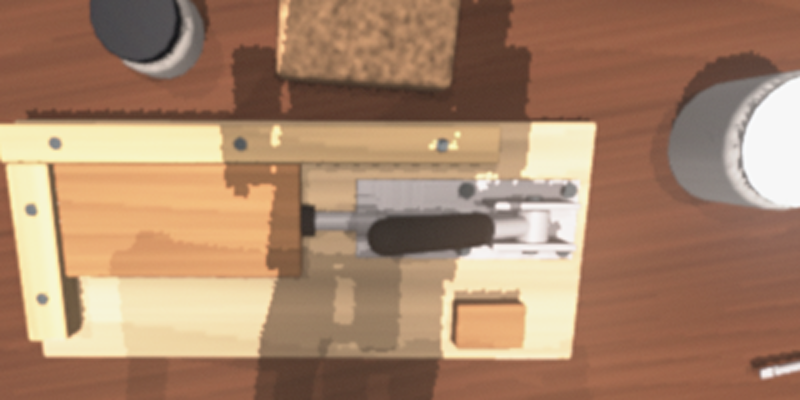

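View pics/s5.png

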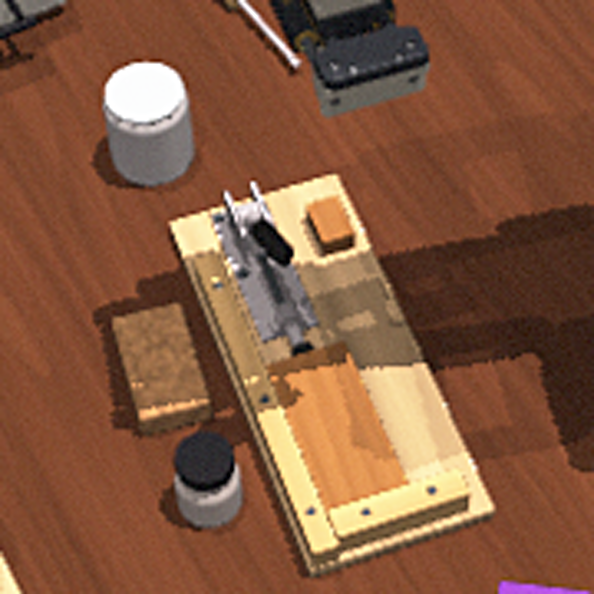

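The grip's end is at column 334, and I predicted 333.7 for v=1.60, so the lever is locked. The board's corners at (300,198) and (183,198) match the seated prediction (299,199), (181,199). The offcut, block, jar and tin haven't moved.

```bash
python3 - <<'E'
from h import *
print(fj().round(1),ctrl.current_time_s());ctrl.hand_in()
E
```

```text
[ 0.7 -0.2 -0.1] 19.4833
the job is handed in; nothing more can be done
```

The job is done and handed in at 19.5 s of the 48 s allowed; no verdict was reported.

- **Board:** I pushed it sideways with the two open fingertips until it met the fence, where the contact force reached about 10 N. The fingers stopped at jig x = -25 mm, which is where they should be with the board flush.
- **Lever:** I then pushed the grip over with the closed fingers, using at most about 8 N. It snapped past its dead point into lock.

In the last pictures:

- **Lever lock:** the lever's end matches an angle of 1.60 rad to within a pixel.
- **Board seating:** the board's corners are within about 2 pixels (2 to 3 mm) of where they belong against the fence and stop, and the rubber tip is on its end.
- **Other things:** the offcut, sanding block, jar and tin looked undisturbed. I did not check the brush, screwdriver and tape roll again, but the arm never went near them on the table.
- **Robot:** it was clear of everything at hand-in, with only noise on the force reading.

No check failed. The only disagreement was about 1.6 pixels left over in the jig fit along its length, roughly 2 mm and within the calibration's accuracy.

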